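Tip the blue parts carton back and slip the lifting blade under it

TASK

Tip the blue carton back on its rear lower edge until it leans by itself on the wooden rest behind it, then slide the flat steel blade, tip first and lying flat on the bench, under the raised front so that its tip reaches at least halfway back below the carton, pointing squarely into it and roughly centred. Leave the red carton standing as it is, and let go of everything.

Things in the scene. Friction and masses are not known exactly. Their poses are not given: they have to be found in the camera images.
- carton_blue: Closed blue carton with white labels, upright: 70 mm deep (x), 100 mm wide (y), 150 mm high; origin at the centre of its underside; 0.3 to 0.65 kg, evenly spread. Its front (-x) faces roughly the robot. Pushed back high on its front, some 125 mm up, it tips past balance at 25 degrees and then leans on its rest at 36, front lower edge 41 mm up and 57 mm before the rear one.
- rest_blue: Fixed rest behind the blue carton, square to it: two wooden slats, 92 mm wide overall, 150 mm long, sloping back (+x) at 36 degrees from vertical. Origin at the middle of the slats' foot line on the bench, 2 to 6 mm behind the carton's rear lower edge, which this foot stops.
- carton_red: A red carton of the same size, with the same axes, before a rest of its own. To be left standing.
- blade: Loose flat steel blade on the bench, 140 mm long (x), 70 mm wide (y), 4 mm thick, 0.32 kg. Origin in the middle of its straight tip edge, on the underside; +x points out ahead of the tip. An upright orange grip block, 46 mm long (x), 16 mm wide (y), top 50 mm above the bench, is centred 100 mm behind the tip (x = -100 mm).
Things that resemble listed ones, but are neither listed nor needed, are in the scene too. What is meant by the blade is not yellow, and is the larger of those in its own colour.

How it is judged:
By the outcome, as a careful person would: the job done as asked, in the order asked, and still so for the second after the job is handed in, with the robot touching nothing.
It also fails if it takes over 48 s, if anything falls off the work surface, if the arm or the gripper's body presses on something with over 40 N, if the wrist force passes 120 N, or if a joint passes its speed limit or range.

ROBOT

A 6-joint arm with a two-finger parallel gripper is mounted at the origin on the work surface. World frame = base frame: x ahead of the robot, y to its left, z up, the work surface at z = 0. Lengths are in mm, angles in degrees, forces in N, time in s.
With the tool pointing down it reaches from about 350 to 850 mm from the base axis. Payload 8.1 kg.
Tool frame: the origin (TCP) lies between the finger pads; the fingertips stand 22 mm ahead of it and the grasp point (between the pads) lies 3 mm ahead of it; z points along the fingers, y is the line along which they close (so a half turn about z gives the same grasp; the last joint's range is limited). The gripper opens to 85 mm and grips with 20 to 120 N. Pads are 22 mm wide; open, the fingers measure 114 mm over their backs; the gripper's body (76 mm by 85 mm) begins 54 mm behind the grasp point. The pads swing forward as they close: fully open they stand 13 mm farther back than shut.
Start: joints at [-69.695, 7.471, 85.268, -0, 87.261, -4.893], TCP at [255.475, -542.898, 253.292] pointing down, gripper open.
Joint ranges: [-169.43, 169.43], [-51.17, 129.36], [1.28, 143.12], [-76.62, 256.62], [0, 156.53], [-152.29, 152.29]. Speed limits (degrees/s): [136.94, 136.94, 159.86, 180, 180, 180].

INTERFACE

Orientations are given as [roll, pitch, yaw] about the fixed x, y, z axes, in that order (R = Rz(yaw) Ry(pitch) Rx(roll)).
In Python, from bench import r, vision gives the robot as it stands.
- The arm moves only by the tool step_arm, never from a script. Its argument "targets" is a list that holds one entry, the list of rows, each a list of 6 numbers: the shift along the world's x, y, z in mm, then the turn, a rotation vector about the world's x, y, z in rad. In form: [[[x, y, z, rx, ry, rz], ...]]. A call has 1 to 12 rows; each row is the pose to reach, as a shift and turn from the pose commanded when the call began; what a row does not reach only later rows make up. A row lasts 1/12 s, in which the tool goes at most 41.7 mm and 7.16 degrees, less where a joint would pass 70% of its speed; a pose out of reach is approached as far as the arm can. A call with a gripper value outside its range is refused whole. "fingers" is the gripper's target within -1 to 1 (shut at 1, half-way at 0, fully open at -1), set as the call begins (left out, the last holds). The fingers move at their own pace and stop on an object; "newtons" is the grip in N (left out, the last holds). Time passes only in rows, so rows that repeat a pose let the fingers close. It gives the time, the measured TCP pose, the force, the opening and the grip force at its end, in the units of the state.
- r.sense(): the state, without advancing time (a new reading comes with each control period).
- vision.snapshot(name): name is "side" or "top" or "wrist"; returns a dict with "img" (420x560x3 uint8, blue, green, red), "mtx" (3x3 intrinsics, pixels), "eye" and "attitude" of the camera in the world. Camera axes: x right, y up, looking along -z (the intrinsics and any distortion apply to the point x, -y, -z); pixel columns grow to the right and rows downward; lengths in mm; the calibration is good to about 2 mm. The wrist camera is an equidistant fisheye: a pixel r from the principal point sees the ray r / f radians off the axis. A picture is of the moment at which its call begins. There is no depth.
- r.hand_in(): hands the job in; it is judged then, once.
The state is a dict: "time": time; "joint_pos": joint angles; "qd": joint speeds; "joint_efforts": joint torques, N m; "tool_pos": TCP position; "tcp_rot": TCP orientation; "ft_force": force on the tool from outside, world axes, zero at the start; "wrist_torque": the same for the moment, N m; "finger_gap": finger opening in mm; "grip_force": force on a finger pad.
Only numpy, scipy, OpenCV 4.12 (cv2) and the standard library are available. Lean on these libraries where they do the work, as an engineer would, in place of code of your own. Each camera call takes 0.05 s, during which the arm holds its last target. There are 200 camera calls.

## Working session

There is one attempt and no reset: what is moved stays moved. The work goes in short steps, Python scripts to look and compute and a tool call to move; the robot and the scene stay as the last step left them, time stands still between calls to the robot, and variables do not carry over. Pictures are saved under pics/ and viewed, at most 10 in all, crops included, and the job is handed in when it is done.

Besides the shell and the picture viewer there is one more tool, called after "Call:" as name(argument=value, ...) on one line, values as JSON. step_arm: Moves the arm, as the interface text tells. Its arguments: {"type":"object","properties":{"targets":{"type":"array"},"fingers":{"type":"number"},"newtons":{"type":"number"}},"required":["targets"]}

```bash
mkdir -p pics; ls; python3 - <<'E'
from bench import r, vision
import cv2, pickle
d={}
for n in ("side","top"):
    s=vision.snapshot(n); d[n]=s; cv2.imwrite(f"pics/{n}0.png",s["img"]); print(n,{k:v for k,v in s.items() if k!="img"})
pickle.dump(d,open("s0.pkl","wb"))
print(r.sense())
E
```

```text
pics
side {'mtx': array([[405.20507136,   0.        , 288.12620103],
       [  0.        , 405.20507136, 200.81980821],
       [  0.        ,   0.        ,   1.        ]]), 'eye': array([ 366.85790392, -364.58844112,  620.16074268]), 'attitude': array([ 36.85883355,   0.56288386, -33.32462966])}
top {'mtx': array([[464.75407048,   0.        , 277.08830064],
       [  0.        , 464.75407048, 210.44184892],
       [  0.        ,   0.        ,   1.        ]]), 'eye': array([482.77901868,  -7.00303026, 730.32491718]), 'attitude': array([ 10.87535384,   1.72771712, -90.18078288])}
{'time': 0.1, 'joint_pos': array([-6.96938236e+01,  7.51246999e+00,  8.53248790e+01, -3.25205115e-04,
        8.72631653e+01, -4.89282155e+00]), 'qd': array([ 0.05913151, -0.08830356, -0.13294214, -0.05495143,  0.0134975 ,
       -0.06868351]), 'joint_efforts': array([ 1.47664043e-03, -5.70951068e+01, -5.01942408e+01, -1.70238691e-04,
        8.16840300e-03, -7.01704789e-05]), 'tool_pos': array([ 255.31087948, -542.43719339,  252.31408108]), 'tcp_rot': array([-1.79899824e+02, -8.24944637e-03,  2.51990066e+01]), 'ft_force': array([-0.50997886,  0.3597913 ,  0.54242783]), 'wrist_torque': array([ 0.0088006 ,  0.02212198, -0.05204842]), 'grip_force': 0.0, 'finger_gap': 85.27691280981013}
```

View pics/top0.png

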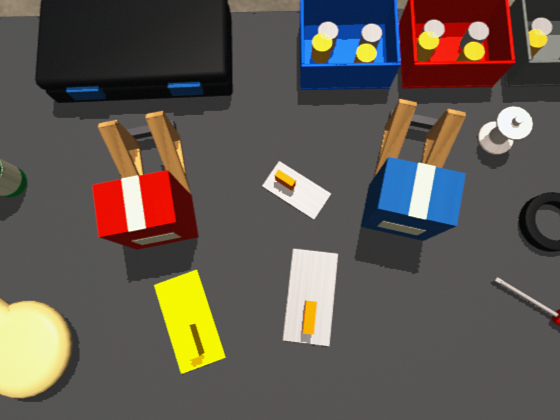

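View pics/side0.png

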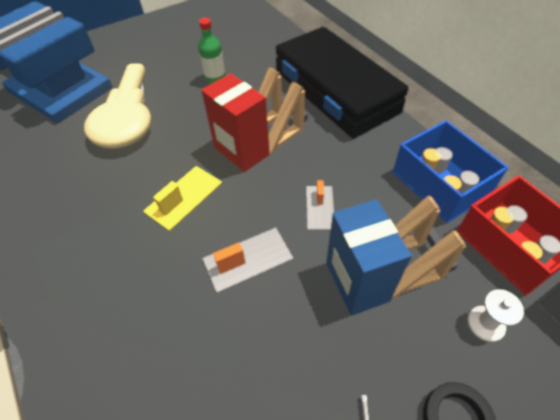

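The top view has three candidates for the blade: large steel at (311,297), small steel at (297,190) and yellow at (190,322). I choose the large steel one, which has its grip at (309,317) and its tip end up at (315,250). The blue carton is at (414,200), in front of its rest at (420,140). The red carton at (145,210) stays as it is.

```bash
cat > h.py <<'E'
import numpy as np, cv2
from scipy.spatial.transform import Rotation as R
def ray(s,px):
    px=np.atleast_2d(np.array(px,float)); K=s["mtx"]
    d=np.c_[(px[:,0]-K[0,2])/K[0,0],-(px[:,1]-K[1,2])/K[1,1],-np.ones(len(px))]
    return R.from_euler("xyz",s["attitude"],degrees=True).apply(d)
def plane(s,px,z):
    d=ray(s,px); return s["eye"]+d*((z-s["eye"][2])/d[:,2])[:,None]
def mask(s,lo,hi,near=None,rad=80,k=0):
    m=cv2.inRange(cv2.cvtColor(s["img"],cv2.COLOR_BGR2HSV),lo,hi)
    if near:
        c=np.zeros_like(m); cv2.circle(c,near,rad,255,-1); m&=c
    if k: m=cv2.morphologyEx(m,cv2.MORPH_CLOSE,np.ones((k,k)))
    return m
def big(m):
    return max(cv2.findContours(m,cv2.RETR_EXTERNAL,cv2.CHAIN_APPROX_NONE)[0],key=cv2.contourArea)
def rect(s,m,z):
    """min-area rectangle of the mask contour on plane z (offset 0.5 px ignored)"""
    c=plane(s,big(m)[:,0],z)
    (cx,cy),(w,h),a=cv2.minAreaRect(c[:,:2].astype(np.float32))
    return dict(c=(round(cx,1),round(cy,1)),wh=(round(w,1),round(h,1)),a=round(a,2))
E
python3 - <<'E'
import pickle,cv2,numpy as np
from h import *
d=pickle.load(open("s0.pkl","rb"))
t=d["top"]
blade=mask(t,(0,0,110),(179,60,255),(311,297),62)|mask(t,(5,120,120),(22,255,255),(311,297),62)
print("blade",rect(t,cv2.morphologyEx(blade,cv2.MORPH_CLOSE,np.ones((5,5))),4))
print("grip top",rect(t,mask(t,(5,150,200),(22,255,255),(311,310),40),50))
# carton top quads: white strip + bright blue
for n,s in d.items():
    near=(414,200) if n=="top" else (365,255)
    m=mask(s,(100,80,60),(125,255,255),near,85)
    m=cv2.morphologyEx(m,cv2.MORPH_CLOSE,np.ones((15,15)))
    c=big(m); h=cv2.approxPolyDP(cv2.convexHull(c),3,True)[:,0]
    print(n); 
    for p in h: print(p, plane(s,p,150)[0].round(1), plane(s,p,0)[0].round(1))
hsv=cv2.cvtColor(t["img"],cv2.COLOR_BGR2HSV)
print(hsv[190,395],hsv[232,400],hsv[190,450])
cv2.imwrite("pics/crop.png",cv2.resize(t["img"][90:360,250:480],None,fx=2.2,fy=2.2,interpolation=cv2.INTER_CUBIC))
E
```

```text
blade {'c': (488.7, -36.1), 'wh': (72.7, 141.9), 'a': 83.08}
grip top {'c': (458.5, -32.1), 'wh': (15.4, 45.6), 'a': 83.12}
side
[376 199] [ 664.5 -135.6  150. ] [759.5 -62.6   0. ]
[411 256] [ 641.  -232.6  150. ] [ 728.4 -190.5    0. ]
[388 301] [ 574.1 -262.9  150. ] [ 640.2 -230.5    0. ]
[351 314] [ 526.2 -250.8  150. ] [ 577.  -214.6    0. ]
[327 264] [ 542.3 -181.1  150. ] [ 598.3 -122.6    0. ]
[333 214] [ 596.6 -122.2  150. ] [669.9 -44.9   0. ]
top
[387 158] [ 662. -132.  150.] [ 708.4 -164.3    0. ]
[465 173] [ 640.9 -229.9  150. ] [ 681.7 -287.5    0. ]
[457 225] [ 573.8 -214.7  150. ] [ 597.4 -268.4    0. ]
[423 240] [ 555.3 -171.5  150. ] [ 574. -214.    0.]
[378 224] [ 575.9 -116.7  150. ] [ 600. -145.    0.]
[363 214] [588.8 -98.4 150. ] [ 616.2 -122.     0. ]
[370 183] [ 629.  -108.8  150. ] [ 666.9 -135.1    0. ]
[105 203 201] [106 165  54] [105 203 198]
```

View pics/crop.png

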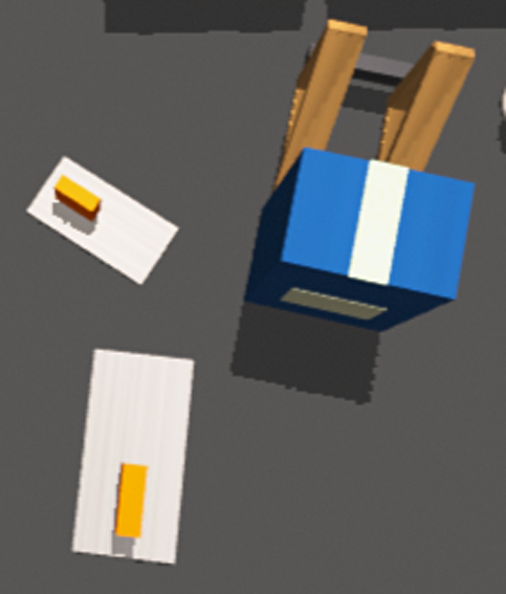

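The crop confirms the choice: a large white-metal blade with its orange grip at the near end and its tip pointing away. The carton centre is about (619,-174) with yaw about -12.2°. The blade tip is about (558,-44) with yaw about -7°. Next I move to in front of the carton with the fingers shut.

Call:
step_arm(targets=[[[12,16,0,0,0,-0.03],[36,48,0,0,0,-0.09],[60,80,0,0,0,-0.15],[84,112,0,0,0,-0.21],[108,144,0,0,0,-0.27],[132,176,0,0,0,-0.33],[156,208,0,0,0,-0.39],[180,240,0,0,0,-0.45],[204,272,0,0,0,-0.5],[228,304,0,0,0,-0.55],[252,336,0,0,0,-0.6],[270,360,0,0,0,-0.653]]], fingers=1, newtons=60)

```text
time: 1.1
tool_pos: [526.6, -180.0, 252.9]
tcp_rot: [-180.0, 0.0, -12.3]
ft_force: [0.4, -0.1, -0.6]
finger_gap: -0.1
grip_force: 0.0
```

Call:
step_arm(targets=[[[9,12,-10,0,0,0],[19,25,-35,0,0,0],[19,25,-65,0,0,0],[19,25,-90,0,0,0],[19,25,-105,0,0,0],[19,25,-105,0,0,0],[19,25,-105,0,0,0]]])

```text
time: 1.68
tool_pos: [543.6, -157.5, 147.2]
tcp_rot: [-180.0, 0.2, -12.2]
ft_force: [0.4, -0.2, 0.6]
finger_gap: 0.1
grip_force: 0.0
```

```bash
python3 - <<'E'
from bench import r, vision
import cv2
s=r.sense(); print({k:s[k] for k in("time","tool_pos","tcp_rot","ft_force","joint_pos","finger_gap")})
cv2.imwrite("pics/side1.png",vision.snapshot("side")["img"])
E
```

```text
{'time': 1.6833, 'tool_pos': array([ 543.55190125, -157.50753323,  147.18507663]), 'tcp_rot': array([-1.79973460e+02,  1.66574188e-01, -1.22127068e+01]), 'ft_force': array([ 0.42937411, -0.17513212,  0.6237944 ]), 'joint_pos': array([-2.13509291e+01,  6.68022758e+00,  9.74362322e+01, -2.59059986e-04,
        7.60522152e+01,  8.08618791e+01]), 'finger_gap': 0.07277773497415822}
```

View pics/side1.png

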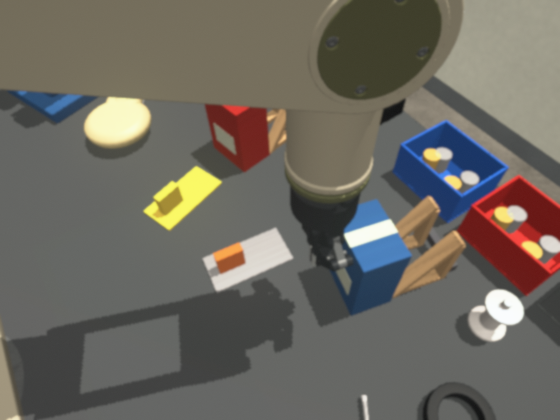

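The shut fingers are just in front of the carton, at about (335,250). Now I push along its axis, rising along the tipping arc.

Call:
step_arm(targets=[[[9.8,-2.1,0,0,0,0],[19.5,-4.2,0,0,0,0],[26.4,-5.7,0,0,0,0],[32.2,-7,1.5,0,0,0],[38.1,-8.2,4.5,0,0,0],[44,-9.5,7.5,0,0,0],[49.8,-10.8,9.5,0,0,0],[55.7,-12,11.5,0,0,0],[61.6,-13.3,13.3,0,0,0],[67.4,-14.6,14.8,0,0,0],[73.3,-15.8,16,0,0,0],[78.2,-16.9,17,0,0,0]]])

```text
time: 2.73
tool_pos: [623.4, -174.9, 165.4]
tcp_rot: [-180.0, -0.0, -12.2]
ft_force: [-0.0, -0.2, -0.5]
finger_gap: -0.2
grip_force: 0.1
```

Call:
step_arm(targets=[[[3.9,-0.8,0.5,0,0,0],[7.8,-1.7,1,0,0,0],[11.7,-2.5,1,0,0,0],[15.6,-3.4,1,0,0,0],[19.5,-4.2,1,0,0,0],[22.5,-4.9,1,0,0,0],[22.5,-4.9,1,0,0,0],[22.5,-4.9,1,0,0,0],[22.5,-4.9,1,0,0,0],[22.5,-4.9,1,0,0,0]]])

```text
time: 3.57
tool_pos: [645.0, -179.7, 166.3]
tcp_rot: [-180.0, 0.0, -12.2]
ft_force: [0.9, 0.5, -0.7]
finger_gap: 0.1
grip_force: 0.0
```

```bash
python3 - <<'E'
from bench import r, vision
import cv2
cv2.imwrite("pics/side2.png",vision.snapshot("side")["img"])
E
```

```text
(no output)
```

View pics/side2.png

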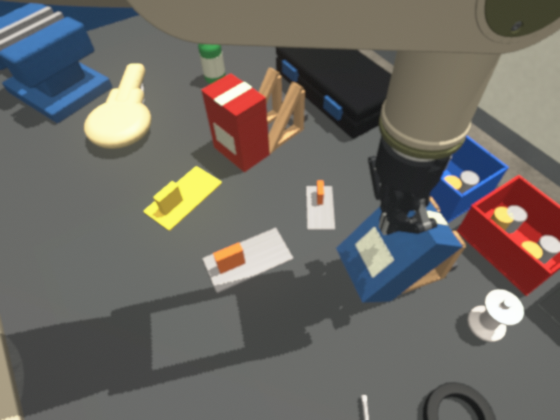

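The carton now leans on its rest, with its front raised at about (370,285). I back off, open the fingers and go above the blade's grip.

Call:
step_arm(targets=[[[-10,2,3,0,0,0],[-30,10,15,0,0,0],[-55,25,30,0,0,0.02],[-82,45,35,0,0,0.04],[-108,67,35,0,0,0.06],[-132,92,35,0,0,0.09],[-155,116,30,0,0,0.09],[-172,134,20,0,0,0.09],[-182,144,10,0,0,0.09],[-186.5,148,0,0,0,0.09],[-186.5,148,-10,0,0,0.09],[-186.5,148,-20,0,0,0.09]]], fingers=-1)

```text
time: 4.62
tool_pos: [459.2, -32.0, 145.9]
tcp_rot: [180.0, -0.1, -7.0]
ft_force: [0.5, -0.5, -0.0]
finger_gap: 85.6
grip_force: 0.0
```

```bash
python3 - <<'E'
from bench import r, vision
import cv2,pickle
from h import *
s=vision.snapshot("side"); cv2.imwrite("pics/side3.png",s["img"])
t=vision.snapshot("top"); cv2.imwrite("pics/top3.png",t["img"]); w=vision.snapshot("wrist"); cv2.imwrite("pics/wrist3.png",w["img"])
pickle.dump(dict(side=s,top=t,wrist=w),open("s3.pkl","wb"))
q=r.sense(); print(q["time"],q["tool_pos"],q["tcp_rot"],q["finger_gap"])
cv2.imwrite("pics/m3.png",np.hstack([s["img"][130:400,180:480],t["img"][60:330,260:560]]))
E
```

```text
4.7667 [458.51693971 -32.27030721 145.24542236] [ 1.79997766e+02  1.13827291e-01 -7.10429135e+00] 85.46271419208364
```

View pics/m3.png

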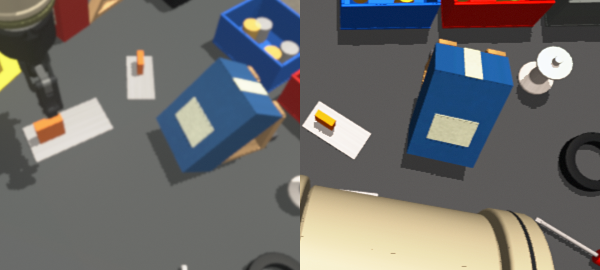

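The carton leans stably. Its front lower corners are at side (337,252) and (362,302), and top (368,212) and (433,227). I now descend on the grip, close, and measure the carton.

Call:
step_arm(targets=[[[0,0,-20,0,0,0],[0,0,-45,0,0,0],[0,0,-70,0,0,0],[0,0,-90,0,0,0],[0,0,-104,0,0,0],[0,0,-110,0,0,0],[0,0,-110,0,0,0],[0,0,-110,0,0,0]]])

```text
time: 5.43
tool_pos: [459.4, -32.1, 36.9]
tcp_rot: [180.0, -0.0, -7.1]
ft_force: [0.8, -0.7, 0.6]
finger_gap: 85.1
grip_force: 0.0
```

Call:
step_arm(targets=[[[0,0,0,0,0,0],[0,0,0,0,0,0],[0,0,0,0,0,0],[0,0,0,0,0,0],[0,0,0,0,0,0],[0,0,0,0,0,0],[0,0,0,0,0,0],[0,0,0,0,0,0],[0,0,0,0,0,0],[0,0,0,0,0,0]]], fingers=1, newtons=50)

```text
time: 6.27
tool_pos: [459.1, -31.9, 36.8]
tcp_rot: [180.0, -0.0, -7.1]
ft_force: [-1.1, -1.2, 5.0]
finger_gap: 15.5
grip_force: 50.3
```

```bash
python3 - <<'E'
import pickle
from h import *
d=pickle.load(open("s3.pkl","rb"))
for n in("side","top"):
    s=d[n]; near=(395,250) if n=="side" else (420,165)
    m=mask(s,(98,80,40),(125,255,255),near,80,9)
    c=big(m); h=cv2.approxPolyDP(cv2.convexHull(c),3,True)[:,0]
    print(n)
    for p in h: print(p, plane(s,p,41)[0].round(1))
# blade in side view now
from bench import r,vision
s=vision.snapshot("side")
m=mask(s,(0,0,110),(179,60,255),(255,255),65,3)
h=cv2.approxPolyDP(cv2.convexHull(big(m)),3,True)[:,0]
for p in h: print(p, plane(s,p,4)[0].round(1))
q=r.sense(); print(q["time"],q["tool_pos"],q["tcp_rot"],q["ft_force"],q["grip_force"],q["finger_gap"])
E
```

```text
side
[437 182] [ 852.5 -114.8   41. ]
[464 210] [ 845.2 -186.1   41. ]
[461 246] [ 785.6 -233.6   41. ]
[392 299] [ 629.2 -240.3   41. ]
[363 302] [ 589.8 -219.8   41. ]
[337 247] [ 615.3 -122.5   41. ]
[392 171] [802.  -48.7  41. ]
[412 172] [831.5 -71.4  41. ]
top
[396 103] [ 785.3 -173.7   41. ]
[468 117] [ 760.3 -283.4   41. ]
[473 145] [ 714.8 -287.3   41. ]
[433 227] [ 588.2 -218.3   41. ]
[366 212] [ 611.8 -120.2   41. ]
[370 181] [ 659.7 -128.1   41. ]
[266 191] [593.   68.4   4. ]
[288 199] [617.8  28.5   4. ]
[307 216] [625.3 -23.9   4. ]
[318 239] [613.2 -75.4   4. ]
[319 266] [ 583.3 -119.7    4. ]
[311 288] [ 548.8 -145.     4. ]
[294 307] [ 507.6 -156.6    4. ]
[271 318] [ 467.6 -151.6    4. ]
[244 319] [ 431.6 -129.7    4. ]
[219 309] [406.6 -93.6   4. ]
[203 257] [426.9   5.1   4. ]
[246 191] [560.8  90.    4. ]
6.3167 [459.04077186 -31.85409048  36.76823222] [ 1.79986758e+02 -3.83144810e-02 -7.05646212e+00] [-1.06381626 -0.88218668  5.06768339] 50.30521631240845 15.358719909443634
```

Call:
step_arm(targets=[[[0.3,-5,0,0,0,-0.005],[1,-15,0,0,0,-0.015],[1.5,-26,0,0,0,-0.03],[2,-37,0,0,0,-0.045],[3,-48,0,0,0,-0.06],[3.5,-59,0,0,0,-0.07],[4,-70,0,0,0,-0.08],[4.5,-81,0,0,0,-0.09],[5,-92,0,0,0,-0.1],[6,-101,0,0,0,-0.105],[6,-107,0,0,0,-0.105],[6,-107,0,0,0,-0.105]]])

```text
time: 7.32
tool_pos: [465.3, -139.5, 36.8]
tcp_rot: [180.0, -0.1, -13.1]
ft_force: [-0.1, -2.6, 4.8]
finger_gap: 15.2
grip_force: 50.2
```

```bash
python3 - <<'E'
from h import *
from bench import r,vision
s=vision.snapshot("side"); t=vision.snapshot("top")
q=r.sense(); print(q["time"],q["tool_pos"],q["tcp_rot"],q["ft_force"],q["grip_force"],q["finger_gap"])
def proj(s,P):
    d=R.from_euler("xyz",s["attitude"],degrees=True).inv().apply(P-s["eye"]); K=s["mtx"]
    return (K[0,2]-K[0,0]*d[0]/d[2], K[1,2]+K[1,1]*d[1]/d[2])
p=q["tool_pos"]; y=np.radians(q["tcp_rot"][2]); u=np.array([np.cos(y),np.sin(y),0]); v=np.array([-u[1],u[0],0])
for k in(-35,35):
    P=np.array([p[0],p[1],4])+100*u+k*v; print(P.round(1),np.round(proj(s,P),1),np.round(proj(t,P),1))
cv2.imwrite("pics/m4.png",np.hstack([cv2.resize(s["img"][160:360,210:410],(400,400)),cv2.resize(t["img"][160:360,280:480],(400,400))]))
E
```

```text
7.4167 [ 465.3006354  -139.49151458   36.80193762] [ 1.79937658e+02 -9.41728464e-02 -1.30962596e+01] [ 0.83064977 -3.46883153  4.29138912] 50.142815709114075 15.605420077800682
[ 554.8 -196.2    4. ] [332.9 311.2] [413.  252.1]
[ 570.6 -128.1    4. ] [315.8 273.5] [368.4 242.2]
```

View pics/m4.png

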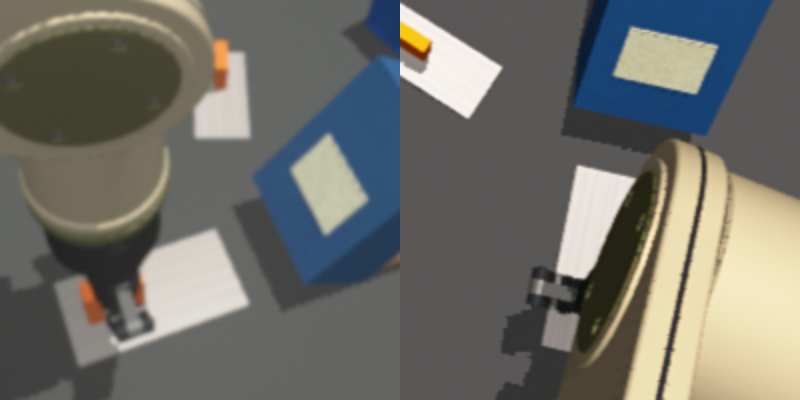

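The blade is aligned before the raised front. Its tip corners are at side (334,311) and (319,275), and top (368,242), all as predicted. Now I slide it in.

Call:
step_arm(targets=[[[4,-0.9,0,0,0,0],[11,-2.5,0,0,0,0],[19,-4.4,0,0,0,0],[27,-6.2,0,0,0,0],[35,-8.1,0,0,0,0],[43,-9.9,0,0,0,0],[51,-11.8,0,0,0,0],[59,-13.6,0,0,0,0],[67,-15.5,0,0,0,0],[74,-17,0,0,0,0],[78,-18,0,0,0,0],[78,-18,0,0,0,0]]])

```text
time: 8.42
tool_pos: [542.3, -156.1, 36.8]
tcp_rot: [-180.0, 0.1, -13.0]
ft_force: [-5.7, 0.9, 12.9]
finger_gap: 15.2
grip_force: 51.6
```

Call:
step_arm(targets=[[[0,0,0,0,0,0],[0,0,0,0,0,0],[0,0,0,0,0,0],[0,0,0,0,0,0],[0,0,0,0,0,0],[0,0,0,0,0,0],[0,0,0,0,0,0],[0,0,0,0,0,0],[0,0,0,0,0,0],[0,0,0,0,0,0]]], fingers=-0.1)

```text
time: 9.25
tool_pos: [542.6, -156.7, 36.3]
tcp_rot: [-180.0, 0.0, -13.1]
ft_force: [-0.4, 0.6, -0.2]
finger_gap: 46.9
grip_force: 0.0
```

Call:
step_arm(targets=[[[0,0,4,0,0,0],[-1,0,12,0,0,0],[-4,0,26,0,0,0],[-10,2,45,0,0,0],[-20,4,70,0,0,0],[-35,8,100,0,0,0],[-55,12,130,0,0,0],[-75,30,155,0,0,0],[-95,55,175,0,0,0],[-110,85,190,0,0,0],[-120,115,200,0,0,0],[-130,145,205,0,0,0]]])

```text
time: 10.25
tool_pos: [412.5, -10.9, 244.3]
tcp_rot: [-180.0, -0.3, -13.1]
ft_force: [0.9, 0.6, -0.7]
finger_gap: 46.9
grip_force: 0.0
```

Call:
step_arm(targets=[[[-5,25,5,0,0,0],[-10,60,5,0,0,0],[-15,95,5,0,0,0],[-20,125,5,0,0,0],[-20,145,5,0,0,0],[-20,150,5,0,0,0],[-20,150,5,0,0,0],[-20,150,5,0,0,0]]])

```text
time: 10.92
tool_pos: [392.7, 137.9, 246.7]
tcp_rot: [180.0, -0.0, -13.0]
ft_force: [-0.3, -0.5, 0.4]
finger_gap: 47.1
grip_force: 0.0
```

```bash
python3 - <<'E'
from h import *
from bench import r,vision
s=vision.snapshot("side"); t=vision.snapshot("top")
q=r.sense(); print(q["time"],q["tool_pos"],q["ft_force"])
print("grip",rect(t,mask(t,(5,150,200),(22,255,255),(368,260),40),50))
h=cv2.approxPolyDP(big(mask(s,(0,0,110),(179,60,255),(310,300),45,3)),3,True)[:,0]
for p in h: print(p,plane(s,p,4)[0].round(1))
cv2.imwrite("pics/m5.png",np.hstack([cv2.resize(s["img"][140:380,200:440],(400,400)),cv2.resize(t["img"][80:360,70:350+140],(400,267)) if 0 else cv2.resize(t["img"][90:330,280:520],(400,400))]))
E
```

```text
11.0167 [392.86982112 137.25633025 246.44839729] [ 0.20692143 -0.43510906 -0.93444792]
grip {'c': (542.1, -154.9), 'wh': (15.5, 45.7), 'a': 76.88}
[339 266] [ 611.4 -138.4    4. ]
[282 283] [ 514.1 -111.3    4. ]
[297 325] [ 495.2 -183.3    4. ]
[354 303] [ 591.  -203.9    4. ]
[352 284] [ 609.  -176.5    4. ]
```

View pics/m5.png

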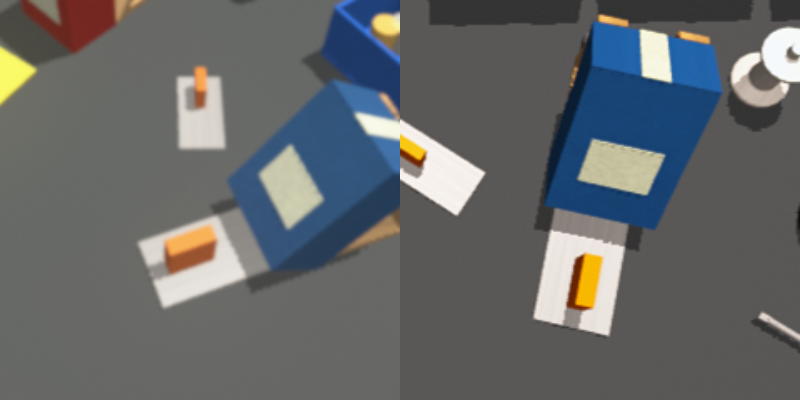

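The carton still leans and the blade lies flat beneath it. Its tip is at about (640,-179), roughly 17 mm short of the rear edge, square and centred. The red carton is untouched.

```bash
python3 -c "
from bench import r
print(r.hand_in())"
```

```text
the job is handed in; nothing more can be done
None
```

I handed the job in at about 11 s: the blue carton leans on its rest, the blade lies flat and centred under its raised front with its tip about 17 mm short of the rear edge, the red carton still stands, and the gripper is clear of everything.

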